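# Snap the snack box lid shut all round

## Task

The lid of the grey snack box is on but none of its four rim sections has clicked in yet. Press down round the rim with the fingertips until the section on every side has clicked fully shut, then move clear. Only press: do not lift or tip the box, leave it about where it stands, and leave everything else undisturbed.

Things in the scene. Friction and masses are not known exactly. Their poses are not given: they have to be found in the camera images.
- snackbox: Grey plastic snack box with white snap-fit lid, loose on the table, 0.4 to 0.8 kg. Origin: centre of its underside, z up. Box 120 mm along its x, 170 along its y, walls 60 high; lid 124 x 174. Lid middle (fixed) tops out at 63.3 mm, its four fixed corners at 65. Between corners each side has its own rim section: a strip 18 mm wide with outer skirt and a 30 mm wide thumb lug. All four start open.
- near_top (a point): Middle of the top face of the rim section on the -x side of the box (132 mm long), at (-53, 0) mm in x, y of the box frame; moves with the section: 72 mm above the box underside when open, 65 mm (level with the corners) when shut.
- sec_near (a joint): Travel of the rim section on the -x side of the box, m: 0 open (raised), 0.007 clicked shut. Goes straight down, on its own, against an over-centre snap: the push needed is about 9 N at first and eases to nothing at 4.5 mm, then the section snaps by itself to the stop at 7 mm and stays; let go earlier, it springs back up.
- far_top (a point): Middle of the top face of the rim section on the +x side of the box (132 mm long), at (53, 0) mm in x, y of the box frame; moves with the section: 72 mm above the box underside when open, 65 mm (level with the corners) when shut.
- sec_far (a joint): Travel of the rim section on the +x side of the box, m: 0 open (raised), 0.007 clicked shut. Goes straight down, on its own, against an over-centre snap: the push needed is about 9 N at first and eases to nothing at 4.5 mm, then the section snaps by itself to the stop at 7 mm and stays; let go earlier, it springs back up.
- left_top (a point): Middle of the top face of the rim section on the +y side of the box (82 mm long), at (0, 78) mm in x, y of the box frame; moves with the section: 72 mm above the box underside when open, 65 mm (level with the corners) when shut.
- sec_left (a joint): Travel of the rim section on the +y side of the box, m: 0 open (raised), 0.007 clicked shut. Goes straight down, on its own, against an over-centre snap: the push needed is about 9 N at first and eases to nothing at 4.5 mm, then the section snaps by itself to the stop at 7 mm and stays; let go earlier, it springs back up.
- right_top (a point): Middle of the top face of the rim section on the -y side of the box (82 mm long), at (0, -78) mm in x, y of the box frame; moves with the section: 72 mm above the box underside when open, 65 mm (level with the corners) when shut.
- sec_right (a joint): Travel of the rim section on the -y side of the box, m: 0 open (raised), 0.007 clicked shut. Goes straight down, on its own, against an over-centre snap: the push needed is about 9 N at first and eases to nothing at 4.5 mm, then the section snaps by itself to the stop at 7 mm and stays; let go earlier, it springs back up.
- teether: Bystander: mustard silicone teether, a 62 mm ring with three knobs, 14 mm high; origin under its middle. To be left alone.
- woodring: Bystander: beechwood teething ring, 70 mm across, 14 mm high; origin under its middle. To be left alone.
- keys: Bystander: keys rattle, a 44 mm plastic ring with three flat keys fanned out along its own +x, 8 mm high, about 100 mm long; origin at the centre of the small ring. To be left alone.
- jar: Bystander: glass jar with twist cap, 70 mm across, 100 mm high; origin under its middle. To be left alone.
- cup: Bystander: white ceramic cup with a handle, 72 mm across, 75 mm high; origin under its middle. To be left alone.
- stacker: Bystander: wooden stepped stacking peg, 60 mm across, 60 mm high; origin under its middle. To be left alone.
- spoon: Bystander: wooden spoon lying flat along its own x; origin under its middle. To be left alone.
Mind the look-alikes: they are no part of the job. What is shaped like the snackbox but blue, red or yellow is not meant.

How it is judged:
At the end, for the whole second after the job is handed in: All four rim sections are clicked shut (travel over 6 of 7 mm); the box stands flat and at rest on the table (within 5 mm of its height, tilt under 0.05 rad) within 40 mm of where it began; every bystander is within 25 mm of where it began (value of joint each of sec_near, sec_far, sec_left, sec_right above 0.006 m and height (world z) of snackbox below 0.005 m and angle between snackbox's own z axis and vertical below 0.05 rad and distance of snackbox from where it was at the start of the episode below 0.04 m and linear speed of snackbox below 0.01 m/s and distance of each of teether, woodring, keys, jar, cup, stacker, spoon from where it was at the start of the episode below 0.025 m); the robot touches nothing.
It fails at once if the box is lifted off the table or tipped (height (world z) of snackbox above 0.01 m or angle between snackbox's own z axis and vertical above 0.15 rad).
It fails at once if the box is pushed more than 40 mm from its place (distance of snackbox from where it was at the start of the episode above 0.04 m).
It fails at once if another object is lifted, or moved by more than 25 mm (distance of any of teether, woodring, keys, jar, cup, stacker, spoon from where it was at the start of the episode above 0.025 m).
It also fails if it takes over 48 s, if anything falls off the work surface, if the arm or the gripper's body presses on something with over 40 N, if the wrist force passes 120 N, or if a joint passes its speed limit or range.

## Robot

A 7-joint arm with a two-finger parallel gripper is mounted at the origin on the work surface. World frame = base frame: x ahead of the robot, y to its left, z up, the work surface at z = 0. Lengths are in m, angles in rad, forces in N, time in s.
With the tool pointing down it reaches from about 0.425 to 0.875 m from the base axis. Payload 9.9 kg.
Tool frame: the origin (TCP) lies at the very end of the fingers, on their centre line; the grasp point (between the pads) lies behind it (bot.tcp_to_grasp is the z of the grasp point in the tool frame, in m); z points along the fingers, y is the line along which they close (so a half turn about z gives the same grasp; the last joint's range is limited). The gripper opens to 85 mm and grips with 20 to 120 N. Pads are 22 mm wide; open, the fingers measure 114 mm over their backs; the gripper's body (76 mm by 85 mm) begins 54 mm behind the grasp point. The pads swing forward as they close: fully open they stand 13 mm farther back than shut.
Start: joints at [-1.231, 0.576, 0.025, 1.437, -0.015, 1.129, -0.057], TCP at [0.278, 0.615, 0.231] pointing down, gripper open.
Joint ranges: [-2.76, 2.76], [-0.34, 2.15], [-1.52, 1.57], [0.19, 2.46], [-1.09, 4.23], [0.17, 1.99], [-2.82, 2.82]. Speed limits (rad/s): [2.22, 2.22, 3.01, 3.01, 3.14, 3.14, 3.14].

## Interface

Orientations are given as a unit quaternion [w, x, y, z].
In Python, from plant import bot gives the robot as it stands. The module is installed in compiled form; this text tells all that it offers.
- The arm moves only by the tool move_arm, never from a script. Its argument "series" is a list of rows, each a list of 7 numbers: the turn, a rotation vector about the tool's x, y, z scaled (see below), then the shift along the tool's x, y, z scaled (see below), then the opening, from 0 (shut) to 1 (fully open). In form: [[wx, wy, wz, x, y, z, grip], ...]. A call has 1 to 20 rows; each row is the pose to reach, as a shift and turn from the pose commanded when the call began, along the tool's axes at that moment, turning the shorter way round; what a row does not reach only later rows make up. The controller multiplies each number of a shift by 0.15 m and each number of a turn by pi rad. A row lasts 1/12 s, in which the tool goes at most 41.7 mm and 7.16 degrees, less where a joint would pass 70% of its speed; a pose out of reach is approached as far as the arm can. A call with a number of a shift or a turn outside -1 to 1 is refused whole. A call with a gripper value outside its range is refused whole. The fingers move at their own pace and stop on an object; the grip force is fixed at half the most. Time passes only in rows, so rows that repeat a pose let the fingers close. It gives the time, the measured TCP pose, the force, the opening and the grip force at its end, in the units of the state.
- bot.read_state(): the state, without advancing time (a new reading comes with each control period).
- bot.snapshot(name): name is "scene" or "top" or "wrist"; returns a dict with "pixels" (480x640x3 uint8, blue, green, red), "range_z" (480x640 float32, m along the optical axis (not along the pixel's ray), 0 where there is no reading), "K" (3x3 intrinsics, pixels), "R" (3x3) and "t" (3): a world point X has camera coordinates R X + t; the wrist camera has in their place "tool_from_camera" (4x4, takes a point from camera to tool coordinates, whose origin is the TCP and whose axes are the flange's). Camera axes: x right, y down, z forward; pixel columns grow to the right and rows downward; lengths in m; the calibration is good to about 2 mm. A picture is of the moment at which its call begins: read the wrist's pose just before it.
- bot.hand_in(): hands the job in; it is judged then, once.
The state is a dict: "time_s": time; "joint_positions": joint angles; "qd": joint speeds; "tau": joint torques, N m; "eef_pos": TCP position; "tool_rot": TCP orientation; "ft_force": force on the tool from outside, world axes, zero at the start; "ft_torque": the same for the moment, N m; "opening": finger opening in m; "grip_force": force on a finger pad.
Only numpy, scipy, OpenCV 4.12 (cv2) and the standard library are available. Lean on these libraries where they do the work, as an engineer would, in place of code of your own. Each camera call takes 0.05 s, during which the arm holds its last target. There are 200 camera calls.

## Working session

There is one attempt and no reset: what is moved stays moved. The work goes in short steps, Python scripts to look and compute and a tool call to move; the robot and the scene stay as the last step left them, time stands still between calls to the robot, and variables do not carry over. Pictures are saved under pics/ and viewed, at most 10 in all, crops included, and the job is handed in when it is done.

Besides the shell and the picture viewer there is one more tool, called after "Call:" by a JSON object that holds its "method" and its "body". move_arm: Moves the arm, as the interface text tells. Its arguments: {"type":"object","properties":{"series":{"type":"array"}},"required":["series"]}

```bash
mkdir -p pics; python3 - <<'E'
from plant import bot
import cv2,numpy as np
for n in("top","scene"):
    s=bot.snapshot(n);cv2.imwrite(f"pics/{n}0.png",s["pixels"]);np.savez(f"{n}0.npz",**{k:v for k,v in s.items() if v is not None})
    print(n,s["K"].tolist(),s["R"].tolist(),s["t"].tolist())
st=bot.read_state();print(st,bot.tcp_to_grasp)
E
```

```text
top [[608.2862471134941, 0.0, 309.20215676567176], [0.0, 608.2862471134941, 248.52135007335136], [0.0, 0.0, 1.0]] [[-0.02776156157374961, -0.9996129404586137, -0.001806921877334042], [-0.9927766936793316, 0.027782681048895617, -0.11671571925353497], [0.1167207444549664, -0.0014463406995649341, -0.9931637205982]] [0.03713986858631616, 0.5025187414043384, 1.4579459075641805]
scene [[544.4959272595455, 0.0, 323.19053860647824], [0.0, 544.4959272595455, 238.43853718241962], [0.0, 0.0, 1.0]] [[-0.6744558740283566, 0.7382434499807483, 0.010289924643466808], [0.6339432176649235, 0.5861991065589067, -0.5044666532548839], [-0.37845114713168615, -0.33371726960117365, -0.8633698588696785]] [0.33962804997516566, -0.30557651092617705, 1.7937944067504576]
{'time_s': 0.1, 'joint_positions': array([-1.23079763,  0.57643831,  0.02481597,  1.43780479, -0.01498982,
        1.12901022, -0.05647668]), 'qd': array([-0.00190154,  0.00019903, -0.00126965, -0.00283444,  0.00019463,
        0.00087384,  0.00026341]), 'tau': array([ 4.64506127e-03, -7.67298245e+01,  2.25687861e+00, -2.86598665e+01,
        1.57216843e-02,  8.64989095e-03,  7.36769152e-06]), 'eef_pos': array([0.27739247, 0.61493001, 0.23054151]), 'tool_rot': array([-1.22313032e-04,  2.10274671e-01,  9.77642070e-01, -7.28106975e-04]), 'ft_force': array([ 0.66372507, -0.96454586, -0.54811382]), 'ft_torque': array([0.00848754, 0.03335353, 0.00462609]), 'grip_force': 0.0, 'opening': 0.08534013397678258} -0.0187
```

View pics/top0.png

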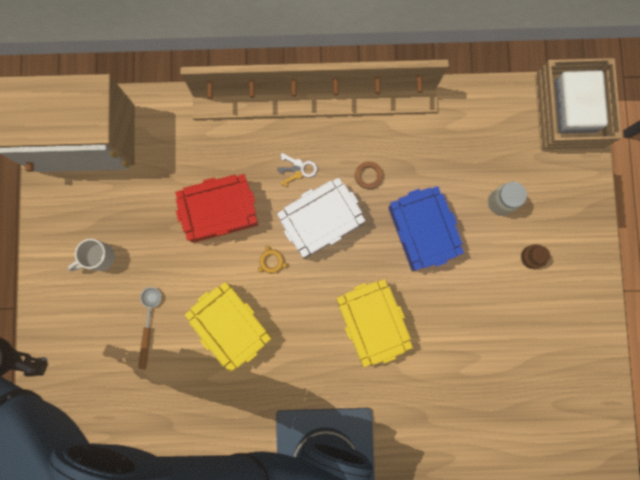

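View pics/scene0.png

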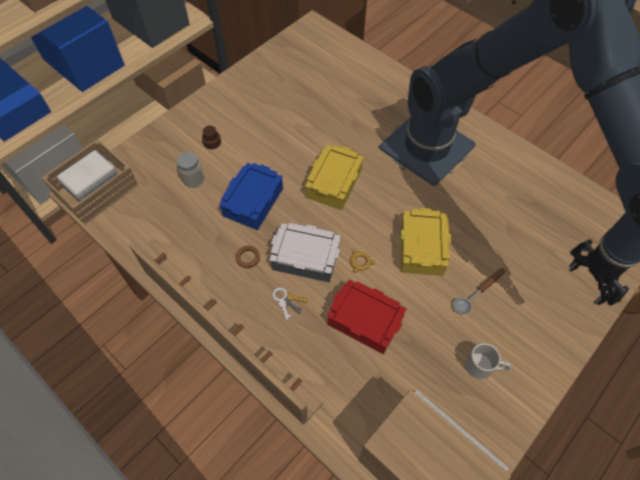

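The top picture shows five similar boxes: white lid (321,217), red (217,208), blue (426,228) and yellow (228,326) and (375,322). Only the white-lidded one with grey walls fits the description. I'll confirm it in a crop and measure it.

```bash
cat > h.py <<'E'
import numpy as np,cv2
def world(s):
    K,R,t=s["K"],s["R"],s["t"];z=s["range_z"];v,u=np.mgrid[:480,:640]
    c=np.stack([(u-K[0,2])/K[0,0]*z,(v-K[1,2])/K[1,1]*z,z],-1)
    return (c-t)@R
E
python3 - <<'E'
from h import *
s=dict(np.load("top0.npz"));W=world(s);p=s["pixels"].astype(int)
cv2.imwrite("pics/crop0.png",cv2.resize(s["pixels"][140:280,240:400],(800,700))[:600])
m=np.zeros((480,640),bool);m[170:265,270:372]=1
print("table z",np.median(W[230:260,380:386,2]))
m&=(W[...,2]>.052)&(W[...,2]<.085)&(p.max(2)-p.min(2)<60)
n,l,st,_=cv2.connectedComponentsWithStats(m.astype(np.uint8));k=1+st[1:,4].argmax();m=l==k
P=W[m];r=cv2.minAreaRect((P[:,:2]*1000).astype(np.float32));print(len(P),r,np.percentile(P[:,2],[5,25,50,75,95]))
c=np.array(r[0])/1000
for n_,(u,v) in dict(teether=(271,260),keys=(309,169),wood=(369,163),red=(217,208),blue=(426,228)).items(): print(n_,W[v,u].round(3))
E
```

```text
table z 0.0011919707678606228
3918 ((575.1407470703125, -7.4361419677734375), (139.09567260742188, 190.01385498046875), 29.539762496948242) [0.05957834 0.06338723 0.06712194 0.0720484  0.07663361]
teether [ 0.481  0.119 -0.005]
keys [ 0.711  0.018 -0.007]
wood [ 0.716 -0.133  0.017]
red [0.603 0.242 0.066]
blue [ 0.542 -0.259  0.06 ]
```

View pics/crop0.png

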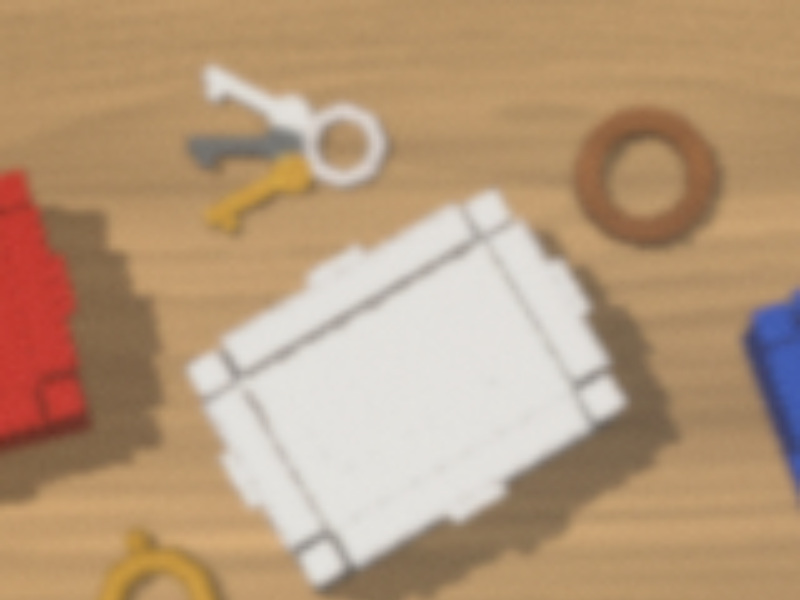

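Confirmed: the box at (321,217) has a white lid and grey walls, and all its sections are raised. It is centred near (0.575, -0.007) and its x axis points at 29.5°. I'll approach high with the fingers shut.

Call:
{"method": "move_arm", "body": {"series": [[0,0,0,-1,-0.84,0,0],[0,0,0,-1,-0.84,0,0],[0,0,0,-1,-0.84,0,0],[0,0,0,-1,-0.84,0,0],[0,0,0,-1,-0.84,0,0],[0,0,0,-1,-0.84,0,0],[0,0,0,-1,-0.84,0,0],[0,0,0,-1,-0.84,0,0]]}}

```text
time_s: 0.77
eef_pos: [0.362, 0.4394, 0.2313]
tool_rot: [-0.0, 0.21, 0.978, 0.0]
ft_force: [-0.1, 0.3, 0.8]
opening: 0.0001
grip_force: 0.0
```

Call:
{"method": "move_arm", "body": {"series": [[0,0,0,-1,-0.84,0,0],[0,0,0,-1,-0.84,0,0],[0,0,0,-1,-0.84,0,0],[0,0,0,-1,-0.84,0,0],[0,0,0,-1,-0.84,0,0],[0,0,0,-1,-0.84,0,0],[0,0,0,-1,-0.84,0,0],[0,0,0,-1,-0.84,0,0]]}}

```text
time_s: 1.43
eef_pos: [0.4468, 0.2642, 0.2311]
tool_rot: [-0.0, 0.209, 0.978, 0.0]
ft_force: [-0.3, -0.0, 0.1]
opening: 0.0
grip_force: 0.0
```

Call:
{"method": "move_arm", "body": {"series": [[0,0,0,-1,-0.84,0,0],[0,0,0,-1,-0.84,0,0],[0,0,0,-1,-0.84,0,0],[0,0,0,-1,-0.84,0,0],[0,0,0,-1,-0.84,0,0],[0,0,0,-1,-0.84,0,0],[0,0,0,-1,-0.84,0,0],[0,0,0,-1,-0.84,0,0]]}}

```text
time_s: 2.1
eef_pos: [0.532, 0.0883, 0.2309]
tool_rot: [-0.0, 0.209, 0.978, 0.0]
ft_force: [-0.8, 0.5, -0.2]
opening: -0.0003
grip_force: 0.0
```

Call:
{"method": "move_arm", "body": {"series": [[0,0,0.2,-0.52,-0.44,0,0],[0,0,0.2,-0.52,-0.44,0,0],[0,0,0.2,-0.52,-0.44,0,0],[0,0,0.2,-0.52,-0.44,0,0],[0,0,0.2,-0.52,-0.44,0,0],[0,0,0.2,-0.52,-0.44,0,0],[0,0,0.2,-0.52,-0.44,0,0],[0,0,0.2,-0.52,-0.44,0,0],[0,0,0.2,-0.52,-0.44,0,0]]}}

```text
time_s: 2.85
eef_pos: [0.5762, -0.0053, 0.2313]
tool_rot: [-0.0, 0.5, 0.866, 0.0]
ft_force: [0.5, 0.2, 0.7]
opening: 0.0002
grip_force: 0.0
```

```bash
python3 - <<'E'
from plant import bot
import numpy as np,cv2
from scipy.spatial.transform import Rotation as Ro
st=bot.read_state();s=bot.snapshot("wrist");cv2.imwrite("pics/w1.png",s["pixels"])
q=st["tool_rot"];R=Ro.from_quat(np.r_[q[1:],q[0]]).as_matrix()
T=s["tool_from_camera"];K=s["K"];z=s["range_z"];v,u=np.mgrid[:480,:640]
c=np.stack([(u-K[0,2])/K[0,0]*z,(v-K[1,2])/K[1,1]*z,z],-1)
W=(c@T[:3,:3].T+T[:3,3])@R.T+st["eef_pos"];np.savez("w1.npz",W=W,R=R,e=st["eef_pos"])
print(R.round(3).tolist(),st["eef_pos"],T.round(3).tolist())
m=(z>0)&(W[...,2]>.055)&(W[...,2]<.085)&(np.linalg.norm(W[...,:2]-[.575,-.007],axis=2)<.13)&(np.linalg.norm(W[...,:2]-[.575,-.007],axis=2)>.0)
r=cv2.minAreaRect((W[m][:,:2]*1000).astype(np.float32));print(m.sum(),r)
E
```

```text
[[-0.5, 0.866, -0.0], [0.866, 0.5, 0.0], [0.0, 0.0, -1.0]] [ 0.57618771 -0.00526466  0.23132088] [[-0.0, -0.952, -0.305, 0.078], [1.0, -0.0, 0.0, 0.0], [-0.0, -0.305, 0.952, -0.143], [0.0, 0.0, 0.0, 1.0]]
24504 ((573.2679443359375, -4.175811767578125), (140.14334106445312, 183.89112854003906), 29.397554397583008)
```

View pics/w1.png

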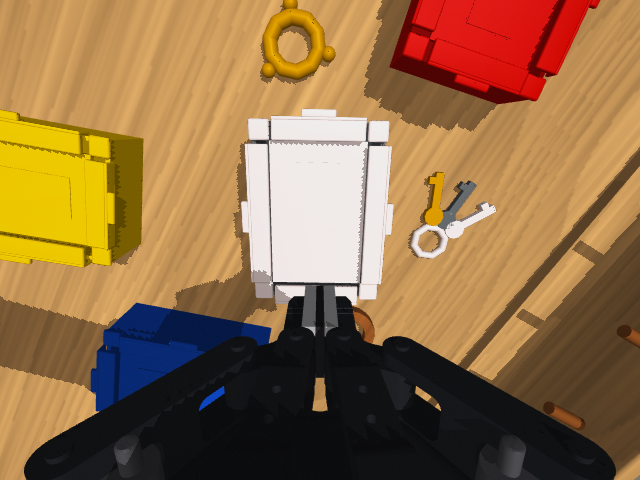

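The wrist view shows the box square to the tool. The +y lug is at (318,112), the x lugs are at (243,217) and (389,219), and the -y end is hidden by the fingers. I'll get the centre from the visible edges.

```bash
python3 - <<'E'
import numpy as np
d=np.load("w1.npz");W,R,e=d["W"],d["R"],d["e"]
P=(W-e)@R*1000  # tool frame mm
def w(v0,v1,u0,u1): 
    q=P[v0:v1,u0:u1].reshape(-1,3);h=W[v0:v1,u0:u1,2].ravel()*1000;k=(h>58)&(h<80);return q[k],h[k]
for n,b in dict(cornL=(121,136,225,268),cornR=(121,136,370,410),lugtop=(100,138,308,330),stripL=(160,195,225,268),stripR=(160,195,366,410),lugL=(205,230,225,268),lugR=(205,230,366,410)).items():
    q,h=w(*b);print(n,np.percentile(q[:,0],[1,99]).round(1),np.percentile(q[:,1],[1,99]).round(1),np.median(h).round(1))
E
```

```text
cornL [73.1 84.7] [-62.4 -45.2] 65.0
cornR [73.  84.7] [44.3 60.7] 64.8
lugtop [71.5 94.1] [-9.5  8.5] 72.0
stripL [22.2 52.2] [-65.1 -46. ] 72.0
stripR [22.1 52.2] [42.4 62.3] 71.9
lugL [-10.9  12.1] [-71.7 -47.8] 72.0
lugR [-10.9  12.1] [43.1 67.4] 72.0
```

Call:
{"method": "move_arm", "body": {"series": [[0,0,0,0.49,-0.01,0.4,0],[0,0,0,0.49,-0.01,0.6,0],[0,0,0,0.49,-0.01,0.8,0],[0,0,0,0.49,-0.01,0.96,0],[0,0,0,0.49,-0.01,0.96,0],[0,0,0,0.49,-0.01,0.96,0]]}}

```text
time_s: 3.4
eef_pos: [0.5374, 0.0565, 0.0863]
tool_rot: [-0.002, 0.501, 0.865, -0.001]
ft_force: [0.0, 0.0, 0.9]
opening: -0.0001
grip_force: 0.0
```

Call:
{"method": "move_arm", "body": {"series": [[0,0,0,0,0,0.04,0],[0,0,0,0,0,0.08,0],[0,0,0,0,0,0.1,0],[0,0,0,0,0,0.11,0],[0,0,0,0,0,0.12,0],[0,0,0,0,0,0.13,0],[0,0,0,0,0,0.14,0],[0,0,0,0,0,0.14,0],[0,0,0,0,0,0.14,0]]}}

```text
time_s: 4.15
eef_pos: [0.5385, 0.0566, 0.0663]
tool_rot: [-0.0, 0.502, 0.865, -0.0]
ft_force: [-0.5, 0.5, -0.8]
opening: 0.0004
grip_force: 0.0
```

The first section shows no force at z 66.3 mm, so it has snapped. Next is the +x section.

Call:
{"method": "move_arm", "body": {"series": [[0,0,0,0,0,-0.14,0],[0,0,0,-0.25,0.16,-0.14,0],[0,0,0,-0.5,0.32,-0.14,0],[0,0,0,-0.5,0.32,-0.14,0],[0,0,0,-0.5,0.32,-0.14,0],[0,0,0,-0.5,0.32,-0.1,0],[0,0,0,-0.5,0.32,-0.06,0],[0,0,0,-0.5,0.32,-0.04,0],[0,0,0,-0.5,0.32,-0.03,0],[0,0,0,-0.5,0.32,-0.02,0],[0,0,0,-0.5,0.32,-0.01,0],[0,0,0,-0.5,0.32,0,0],[0,0,0,-0.5,0.32,0,0],[0,0,0,-0.5,0.32,0,0]]}}

```text
time_s: 5.32
eef_pos: [0.6175, 0.0151, 0.0662]
tool_rot: [0.0, 0.502, 0.865, -0.0]
ft_force: [0.5, -0.5, -0.4]
opening: 0.0001
grip_force: 0.0
```

Call:
{"method": "move_arm", "body": {"series": [[0,0,0,0,0,-0.14,0],[0,0,0,0,-0.2,-0.14,0],[0,0,0,0,-0.4,-0.14,0],[0,0,0,0,-0.63,-0.14,0],[0,0,0,0,-0.63,-0.14,0],[0,0,0,0,-0.63,-0.14,0],[0,0,0,0,-0.63,-0.1,0],[0,0,0,0,-0.63,-0.06,0],[0,0,0,0,-0.63,-0.04,0],[0,0,0,0,-0.63,-0.03,0],[0,0,0,0,-0.63,-0.02,0],[0,0,0,0,-0.63,-0.01,0],[0,0,0,0,-0.63,0,0],[0,0,0,0,-0.63,0,0],[0,0,0,0,-0.63,0,0]]}}

```text
time_s: 6.57
eef_pos: [0.535, -0.0319, 0.0661]
tool_rot: [-0.0, 0.502, 0.865, -0.0]
ft_force: [-0.4, -0.4, 0.0]
opening: -0.0003
grip_force: 0.0
```

Call:
{"method": "move_arm", "body": {"series": [[0,0,0,0,0,-0.14,0],[0,0,0,-0.25,0.16,-0.14,0],[0,0,0,-0.5,0.31,-0.14,0],[0,0,0,-0.5,0.31,-0.14,0],[0,0,0,-0.5,0.31,-0.14,0],[0,0,0,-0.5,0.31,-0.1,0],[0,0,0,-0.5,0.31,-0.06,0],[0,0,0,-0.5,0.31,-0.04,0],[0,0,0,-0.5,0.31,-0.03,0],[0,0,0,-0.5,0.31,-0.02,0],[0,0,0,-0.5,0.31,-0.01,0],[0,0,0,-0.5,0.31,0,0],[0,0,0,-0.5,0.31,0,0],[0,0,0,-0.5,0.31,0,0]]}}

```text
time_s: 7.73
eef_pos: [0.6131, -0.0738, 0.0662]
tool_rot: [0.0, 0.502, 0.865, 0.0]
ft_force: [0.1, 0.4, 0.0]
opening: -0.0
grip_force: 0.0
```

Call:
{"method": "move_arm", "body": {"series": [[0,0,0,0,0,-0.2,0],[0,0,0,0,0,-0.5,0],[0,0,0,-0.3,0,-1,0],[0,0,0,-0.6,0,-1,0],[0,0,0,-0.6,0,-1,0],[0,0,0,-0.6,0,-1,0],[0,0,0,-0.6,0,-1,0],[0,0,0,-0.6,0,-1,0],[0,0,0,-0.6,0,-1,0]]}}

```text
time_s: 8.48
eef_pos: [0.6568, -0.1504, 0.2152]
tool_rot: [-0.001, 0.502, 0.865, 0.0]
ft_force: [0.5, 0.7, -0.6]
opening: 0.0002
grip_force: 0.0
```

```bash
python3 - <<'E'
from plant import bot
import numpy as np,cv2
from scipy.spatial.transform import Rotation as Ro
st=bot.read_state();s=bot.snapshot("wrist");cv2.imwrite("pics/w2.png",s["pixels"])
q=st["tool_rot"];R=Ro.from_quat(np.r_[q[1:],q[0]]).as_matrix()
T=s["tool_from_camera"];K=s["K"];z=s["range_z"];v,u=np.mgrid[:480,:640]
c=np.stack([(u-K[0,2])/K[0,0]*z,(v-K[1,2])/K[1,1]*z,z],-1)
W=(c@T[:3,:3].T+T[:3,3])@R.T+st["eef_pos"]
d=np.load("w1.npz");P=(W-d["e"])@d["R"]*1000-[-1,-1.4,0]
for n,(x,y) in dict(left=(78,0),right=(-78,0),far=(0,53),near=(0,-53),left2=(78,30),far2=(50,53),near2=(50,-53),right2=(-78,30),mid=(0,0)).items():
    k=(np.hypot(P[...,0]-x,P[...,1]-y)<5)&(z>0)&(W[...,2]<.09); print(n,k.sum(),np.median(W[k][:,2])*1000 if k.any() else None)
m=(W[...,2]>.055)&(W[...,2]<.085)&(np.hypot(P[...,0],P[...,1])<115)&(z>0)&(s["pixels"].min(2)>110)
print(cv2.minAreaRect(P[m][:,:2].astype(np.float32)))
E
```

```text
left 0 None
right 126 64.9125831885871
far 163 64.83248429948624
near 161 64.90690216859215
left2 0 None
far2 0 None
near2 0 None
right2 123 64.80612788205153
mid 158 63.174715980791746
((-43.920433044433594, -1.2634735107421875), (100.06482696533203, 140.1279296875), 0.3719842731952667)
```

View pics/w2.png

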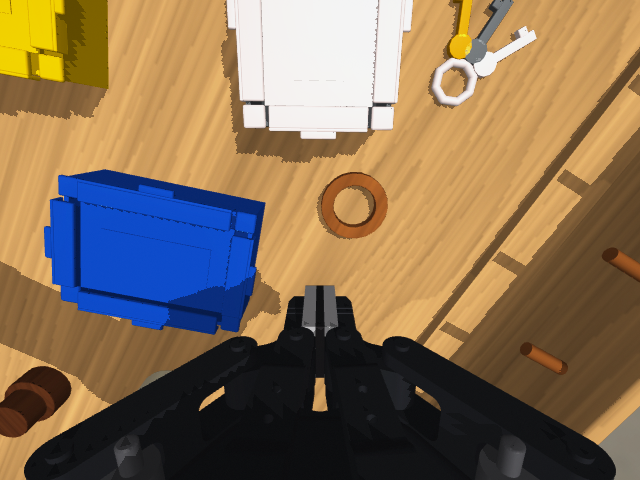

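Near, far and right read 64.9 mm, so they are shut. The left section is off the top of this picture, so I'll check it with the top and scene depth.

```bash
python3 - <<'E'
from plant import bot
from h import *
d=np.load("w1.npz")
for n in("top","scene"):
    W=world(bot.snapshot(n)); W0=world(dict(np.load(n+"0.npz")))
    for k,p in dict(left=(78,0),left2=(78,25),left3=(78,-25),far=(0,53),near=(0,-53),mid=(0,0)).items():
        o=[]
        for w in(W0,W):
            P=(w-d["e"])@d["R"]*1000-[-1,-1.4,0];m=(np.hypot(P[...,0]-p[0],P[...,1]-p[1])<8)&(w[...,2]<.09)&(w[...,2]>.04)
            o+=[m.sum(),(np.median(w[m][:,2])*1000).round(1) if m.any() else None]
        print(n,k,o)
E
```

```text
top left [np.int64(37), np.float64(72.1), np.int64(35), np.float64(64.7)]
top left2 [np.int64(34), np.float64(73.8), np.int64(33), np.float64(66.9)]
top left3 [np.int64(35), np.float64(73.8), np.int64(34), np.float64(66.8)]
top far [np.int64(35), np.float64(71.8), np.int64(35), np.float64(65.8)]
top near [np.int64(35), np.float64(73.3), np.int64(34), np.float64(66.6)]
top mid [np.int64(35), np.float64(63.5), np.int64(35), np.float64(64.4)]
scene left [np.int64(21), np.float64(69.5), np.int64(22), np.float64(62.4)]
scene left2 [np.int64(25), np.float64(70.6), np.int64(23), np.float64(63.6)]
scene left3 [np.int64(21), np.float64(70.1), np.int64(27), np.float64(62.7)]
scene far [np.int64(25), np.float64(71.5), np.int64(26), np.float64(64.1)]
scene near [np.int64(26), np.float64(68.5), np.int64(22), np.float64(63.8)]
scene mid [np.int64(23), np.float64(61.5), np.int64(24), np.float64(62.6)]
```

The left section has also dropped by 7 mm, so all four are shut and the arm is clear.

```bash
python3 -c "
from plant import bot
print(bot.hand_in())"
```

```text
the job is handed in; nothing more can be done
None
```

All four rim sections of the grey snack box measured clicked shut, the box stayed in place within a few millimetres, the arm moved clear, and the job was handed in at about 9 s; the hand-in returned no verdict.

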